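Hitch the pull hook to the hot bowl tray and draw it out

ROBOT

A 7-joint arm with a two-finger parallel gripper is mounted at the origin on the work surface. World frame = base frame: x ahead of the robot, y to its left, z up, the work surface at z = 0. Lengths are in m, angles in rad, forces in N, time in s.
With the tool pointing down it reaches from about 0.425 to 0.875 m from the base axis. Payload 9.9 kg.
Tool frame: the origin (TCP) lies midway between the tips of the shut fingers; the grasp point (between the pads) lies 19 mm behind it (r.grip_depth is the distance from the TCP to the grasp point, in m); z points along the fingers, x is the direction in which the jaws open and shut, and the axes are right-handed (so a half turn about z gives the same grasp; the last joint's range is limited). The gripper opens to 85 mm and grips with 20 to 120 N. Pads are 22 mm wide; open, the fingers measure 114 mm over their backs; the gripper's body (76 mm by 85 mm) begins 54 mm behind the grasp point. The pads swing forward as they close: fully open they stand 13 mm farther back than shut.
Start: joints at [1.069, 0.576, 0.025, 1.437, -0.015, 1.129, -0.057], TCP at [0.274, -0.617, 0.231] pointing down, gripper open.
Joint ranges: [-2.76, 2.76], [-0.34, 2.15], [-1.52, 1.57], [0.19, 2.46], [-1.09, 4.23], [0.17, 1.99], [-2.82, 2.82]. Speed limits (rad/s): [2.22, 2.22, 3.01, 3.01, 3.14, 3.14, 3.14].

INTERFACE

Orientations are given as a unit quaternion [x, y, z, w].
In Python, from rig import r gives the robot as it stands. The module is installed in compiled form; this text tells all that it offers.
- The arm moves only by the tool move_arm, never from a script. Its argument "series" is a list of rows, each a list of 7 numbers: the shift along the tool's x, y, z in m, then the turn, a rotation vector about the tool's x, y, z in degrees, then the gripper's target within -1 to 1 (fully open at 1, half-way at 0, shut at -1). A call has 1 to 5 rows; each row shifts and turns the commanded pose from where the row before left it, along the tool's axes as they then stand; what a row does not reach is not made up. A row lasts 1/8 s, in which the tool goes at most 62.5 mm and 10.7 degrees, less where a joint would pass 70% of its speed; a pose out of reach is approached as far as the arm can. A call is refused whole if a number of a shift passes 0.0625 or a number of a turn 10.7, either way. A call with a gripper value outside its range is refused whole. The fingers move at their own pace and stop on an object; the grip force is fixed at half the most. Time passes only in rows, so rows that do not move let the fingers close. It gives the time, the measured TCP pose, the force and the opening at its end, in the units of the state.
- r.observe(): the state, without advancing time (a new reading comes with each control period).
- r.capture(name): name is "scene" or "top" or "wrist"; returns (picture, depth): 420x560x3 uint8, red, green, blue; 420x560 float32, m along the optical axis (not along the pixel's ray), 0 where there is no reading.
- r.camera_info(name): a dict with "mtx" (3x3 intrinsics, pixels), "k1" (the pictures are not rectified: a ray, as slopes to the right and down, at radius r is drawn at 1 + k1 r^2 times it, then the intrinsics apply), "extrinsics" (4x4, takes a point from camera to world coordinates); the wrist camera has in their place "hand_eye" (4x4, takes a point from camera to tool coordinates, whose origin is the TCP and whose axes are the tool frame's). Camera axes: x right, y down, z forward; pixel columns grow to the right and rows downward; lengths in m; the calibration is good to about 2 mm. A picture is of the moment at which its call begins: read the wrist's pose just before it. camera_info takes no time and is no camera call.
- r.close_job(): hands the job in, once; it reports no verdict.
Trained networks look in the newest picture that a camera, given by its name, has taken for a name from the list of things; names that differ only in an ending like _2 or _b are one class to them, and where a whole thing is asked for, a point or a joint stands for the part that bears it (a point fixed in the world has none). Each returns a list of dicts, best first, with "conf" (0 to 1); they miss things now and then, are a little off and sometimes report something else, mostly with a low value. They report only what shows in the picture. A call takes as long as a camera call.
- r.cut_out(query, camera): "pixels" (420x560 bool, what is visible of it) and "position" ([column, row] in pixels, amid what is visible of it).
- r.landmark_of(query, camera): "position" ([column, row] in pixels: a listed point, or the origin of a listed thing).
The state is a dict: "clock": time; "q": joint angles; "joint_velocities": joint speeds; "joint_torque": joint torques, N m; "eef_pos": TCP position; "tool_rot": TCP orientation; "wrist_force": force on the tool from outside, world axes, zero at the start; "ft_torque": the same for the moment, N m; "gripper_width": finger opening in m.
Only numpy, scipy, OpenCV 4.12 (cv2) and the standard library are available. Lean on these libraries where they do the work, as an engineer would, in place of code of your own. Each camera call takes 0.05 s, during which the arm holds its last target.

TASK

Pick up the pull hook and push its mouth sideways onto the hot-holding tray's tow pin until the sprung yellow latch snaps shut behind the pin. Then draw the tray all the way out with the hook, gently, and let go with the hook still latched on the pin and standing on the counter. Use only the hook on the hot unit and its tray (do not touch them with the robot), never force the pin with more than 22 newtons, and leave the oil bottle, tub and sauce pot where they are.

Things in the scene. Friction and masses are not known exactly. Their poses are not given: they have to be found in the camera images.
- hook: Loose grey pull hook with blue handle, about 0.4 kg. Origin on the counter under the handle's middle; x along the shank to the nose, y the side the mouth opens to, z up. Stands on a black rubber foot (x -30 to 30, 22 wide, 14 high). Flat head, 14 to 26 mm up, x 25 to 83, y -17 to 41: a C open to +y.
- hook_grip (a point): Middle of the upright blue handle, 50 mm above the hook's origin, axes as hook. The handle is 40 mm along x, 22 mm along y, from 26 to 72 mm up; pinch it across y from above. A shank of the same 22 mm width lies below it.
- hook_throat (a point): Hook point x 55, y 0, z 20 mm, axes as hook: where the tow pin's centre lies once pushed straight in to the pocket's back wall (at y -5). The pocket (x 37 to 71) is entered from +y by a 20 mm mouth (x 45 to 65) between rounded tips reaching y 41.
- latch (a joint): Yellow sprung latch bar 25 mm long, 3 thick, across the inside of the hook's mouth, hinged on the nose side at hook x 67, y 30, its free end behind the shank-side lip. 0 shut, grows as it swings inward (rad, to 1.5; inward only). Presses the pin with 2 to 5 N, swings past 1 rad, snaps shut only when the pin is within about 3 mm of the back wall.
- unit: Hot-holding unit fixed on the counter: low metal runway 300 long (x 0 to 300), 250 wide, side rails 50 high, control box at the rear (x 300 to 350, 75 high). Origin on the counter, middle of its front edge; x into the unit, y along the front edge, z up. Its steel tray, 60 mm high, holds bowls and is drawn out towards -x.
- tray (a joint): How far the tray is drawn out, m: 0 fully in, 0.12 fully out against its stop; starts at 0 to 0.03. Sliding it takes about 4 N.
- tow_slot (a point): Middle of the cross slot on the tray's dark tongue plate (top 10 mm above the counter, 80 mm wide, reaching 13 mm towards -x from here). Moves with the tray; 55 mm before the unit's front when the tray is in. Axes as unit. The tow pin stands clamped in this slot, at x 0 and anywhere from -18 to +18 mm along y, so the depth of the push must be felt.
- pin_side (a point): Point beside the tongue, 55 mm from tow_slot along -y, 20 mm above the counter: the side from which to hitch, with the hook's x along the unit's x, pushing towards +y. The upright tow pin is brass, 10 mm thick, with a red 16 mm head 44 to 49 mm above the counter; it does not yield, and stops hard on the pocket's back wall.
- oil_bottle: Amber oil bottle with black cap, 60 mm diameter, 150 high, about 0.4 kg; origin under its centre. Leave it alone.
- deli_tub: Clear food tub with blue lid, 96 x 86 x 58 mm high; origin under its centre. Leave it alone.
- sauce_pot: Small open steel pot, 80 mm across the rim, 60 high; origin under its centre. Leave it alone.

How it is judged:
By the outcome, as a careful person would: the job done as asked, in the order asked, and still so for the second after the job is handed in, with the robot touching nothing.
It also fails if it takes over 48 s, if anything falls off the work surface, if the arm or the gripper's body presses on something with over 40 N, if the wrist force passes 120 N, or if a joint passes its speed limit or range.

## Working session

There is one attempt and no reset: what is moved stays moved. The work goes in short steps, Python scripts to look and compute and a tool call to move; the robot and the scene stay as the last step left them, time stands still between calls to the robot, and variables do not carry over. Pictures are saved under pics/ and viewed, and the job is handed in when it is done.

Besides the shell and the picture viewer there is one more tool, called as name(argument=value, ...) on one line, values as JSON. move_arm: Moves the arm, as the interface text tells. Its arguments: {"type":"object","properties":{"series":{"type":"array","items":{"type":"array","items":{"type":"number"}}}},"required":["series"]}

```bash
mkdir -p pics; cat > h.py <<'E'
import numpy as np, cv2
from scipy.spatial.transform import Rotation as R
from rig import r
def save(name,fn):
    s=r.observe(); im,d=r.capture(name); cv2.imwrite('pics/'+fn+'.png',im[:,:,::-1]); np.savez('pics/'+fn+'.npz',im=im,d=d,p=s['eef_pos'],q=s['tool_rot']); return s,im,d
def ext(name,s=None):
    ci=r.camera_info(name)
    if name!='wrist': return ci, np.array(ci['extrinsics'])
    T=np.eye(4);T[:3,:3]=R.from_quat(s['tool_rot']).as_matrix();T[:3,3]=s['eef_pos']
    return ci,T@np.array(ci['hand_eye'])
def slope(ci,uv):
    K=np.array(ci['mtx']);k=ci['k1']
    return cv2.undistortPoints(np.array(uv,float).reshape(-1,1,2),K,np.array([k,0,0,0.])).reshape(-1,2)
def onplane(ci,T,uv,z):
    s=slope(ci,uv); ray=np.c_[s,np.ones(len(s))]@T[:3,:3].T
    t=(z-T[2,3])/ray[:,2]; return T[:3,3]+ray*t[:,None]
def cloud(ci,T,uv,d):
    s=slope(ci,uv); P=np.c_[s,np.ones(len(s))]*np.asarray(d)[:,None]
    return P@T[:3,:3].T+T[:3,3]
def proj(ci,T,P):
    P=np.atleast_2d(P);c=(P-T[:3,3])@T[:3,:3]
    K=np.array(ci['mtx'])
    return cv2.projectPoints(c.reshape(-1,1,3),np.zeros(3),np.zeros(3),K,np.array([ci['k1'],0,0,0.]))[0].reshape(-1,2)
E
python3 - <<'E'
from h import *
np.set_printoptions(precision=4,suppress=True)
s=r.observe(); print(s)
for c in ['top','scene','wrist']:
    s,im,d=save(c,c+'0')
    ci,T=ext(c,s); print(c,ci['mtx'],ci['k1'],T)
    if c=='wrist': continue
    for q,z in [('hook',0),('hook_grip',.05),('hook_throat',.02),('tow_slot',.01),('pin_side',.02),('unit',0),('oil_bottle',0),('deli_tub',0),('sauce_pot',0)]:
        for l in r.landmark_of(q,c)[:2]:
            print(c,q,round(l['conf'],2),np.array(l['position']),onplane(ci,T,[l['position']],z)[0])
print(r.observe()['clock'])
E
```

```text
{'clock': 0.0, 'q': array([ 1.0693,  0.5765,  0.0249,  1.4379, -0.015 ,  1.129 , -0.0565]), 'joint_velocities': array([ 0.0002, -0.0002,  0.0011,  0.0013,  0.0003, -0.0006,  0.0005]), 'joint_torque': array([  0.0006, -76.5759,   2.2507, -28.5968,   0.0153,   0.0128,
        -0.    ]), 'eef_pos': array([ 0.2737, -0.6165,  0.2304]), 'tool_rot': array([ 0.8384, -0.5451, -0.0007, -0.0004]), 'wrist_force': array([ 0.3681, -0.3431,  1.0383]), 'ft_torque': array([0.036 , 0.0094, 0.0086]), 'gripper_width': 0.0855365062861743}
top [[392.9023   0.     278.5589]
 [  0.     392.9023 203.4107]
 [  0.       0.       1.    ]] -0.112255383096256 [[ 0.0159 -0.9813  0.1919  0.3643]
 [-0.9994 -0.0213 -0.0258 -0.153 ]
 [ 0.0294 -0.1913 -0.9811  0.9434]
 [ 0.      0.      0.      1.    ]]
top hook 0.9 [315.4 213.1] [ 0.5266 -0.2683  0.    ]
top hook_grip 0.96 [314.4 210.5] [ 0.5241 -0.2599  0.05  ]
top hook_throat 0.62 [298.  212.6] [ 0.5235 -0.2241  0.02  ]
top tow_slot 0.56 [183.1 208.4] [0.5296 0.0528 0.01  ]
top pin_side 0.9 [174.3 188.2] [0.5768 0.0751 0.02  ]
top unit 0.58 [152.1 215.8] [0.5113 0.1
[... 769 characters left out ...]
.1 305.8] [0.5797 0.0752 0.02  ]
scene pin_side 0.22 [221.4 163.4] [ 0.512 -0.46   0.02 ]
scene unit 0.67 [404.2 306.6] [0.507  0.1234 0.    ]
scene unit 0.46 [264.5 208.2] [ 0.526 -0.265  0.   ]
scene oil_bottle 0.67 [195.3 282.4] [ 0.7678 -0.1826  0.    ]
scene deli_tub 0.69 [333.4 170.6] [ 0.2946 -0.2623  0.    ]
scene sauce_pot 0.71 [221.3 166.3] [ 0.5051 -0.4742  0.    ]
scene sauce_pot 0.31 [193.3 282.5] [ 0.771 -0.185  0.   ]
wrist [[367.4996   0.     277.097 ]
 [  0.     367.4996 207.2389]
 [  0.       0.       1.    ]] -0.07440145870661347 [[ 0.4048 -0.8652 -0.2961  0.3504]
 [-0.9144 -0.3828 -0.1314 -0.5838]
 [ 0.0003  0.3239 -0.9461  0.3737]
 [ 0.      0.      0.      1.    ]]
1.05
```

View pics/top0.png

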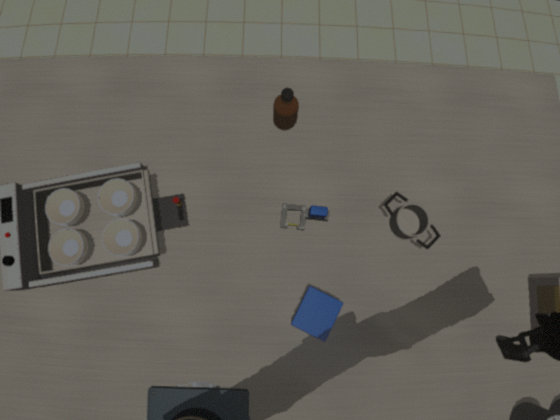

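View pics/scene0.png

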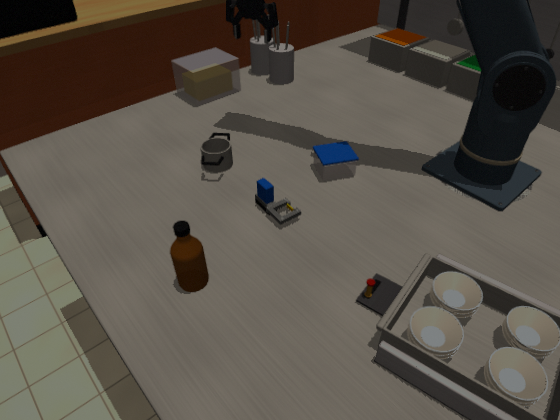

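```bash
python3 - <<'E'
from h import *
a=np.load('pics/top0.npz')['im'][:,:,::-1]
c1=cv2.resize(a[185:240,265:345],None,fx=5,fy=5,interpolation=cv2.INTER_CUBIC)
c2=cv2.resize(a[150:300,0:200],None,fx=4,fy=4,interpolation=cv2.INTER_CUBIC)
b=np.load('pics/scene0.npz')['im'][:,:,::-1]
c3=cv2.resize(b[170:230,240:320],None,fx=5,fy=5,interpolation=cv2.INTER_CUBIC)
c4=cv2.resize(b[250:340,340:440],None,fx=4,fy=4,interpolation=cv2.INTER_CUBIC)
cv2.imwrite('pics/z1.png',np.clip(np.hstack([c1,c3[:275]])*1.6,0,255).astype(np.uint8));cv2.imwrite('pics/z2.png',np.clip(c2*1.6,0,255).astype(np.uint8));cv2.imwrite('pics/z4.png',np.clip(c4*1.6,0,255).astype(np.uint8))
E
```

```text
(no output)
```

View pics/z1.png

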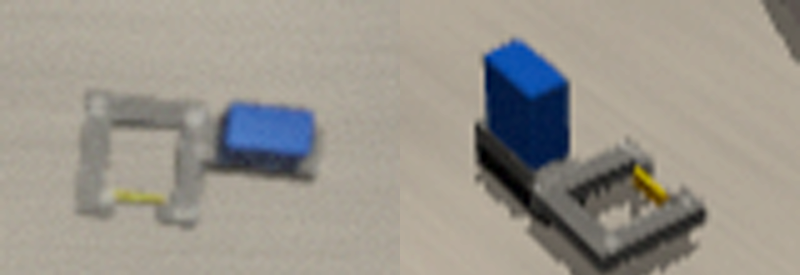

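View pics/z2.png

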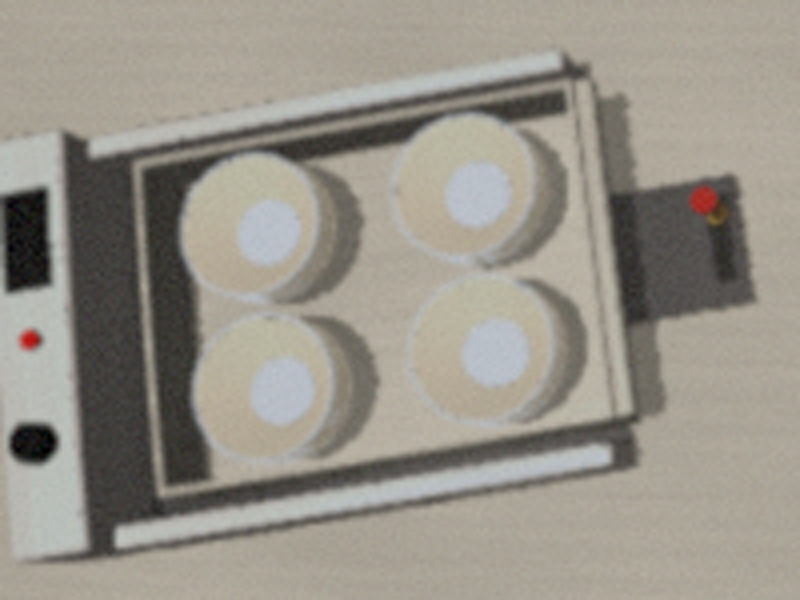

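View pics/z4.png

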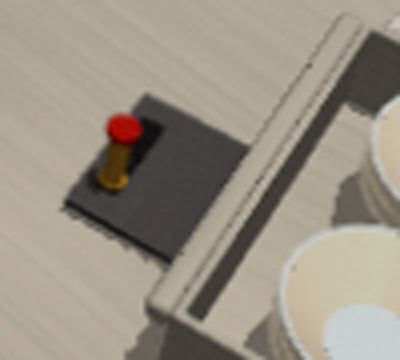

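```bash
cat > m.py <<'E'
from h import *
np.set_printoptions(precision=4,suppress=True)
def red(c,fn,lo=0,roi=None):
    a=np.load('pics/'+fn+'.npz'); im=a['im'].astype(int)
    s={'tool_rot':a['q'],'eef_pos':a['p']}
    ci,T=ext(c,s)
    m=(im[:,:,0]>90)&(im[:,:,1]<0.45*im[:,:,0])&(im[:,:,2]<0.45*im[:,:,0])
    n,l,st,ce=cv2.connectedComponentsWithStats(m.astype(np.uint8))
    for i in range(1,n):
        if st[i,4]>8: print(c,'red',ce[i],st[i],onplane(ci,T,[ce[i]],.0475))
def blue(c,fn):
    a=np.load('pics/'+fn+'.npz'); im=a['im'].astype(int); s={'tool_rot':a['q'],'eef_pos':a['p']}
    ci,T=ext(c,s)
    m=(im[:,:,2]>1.8*im[:,:,0])&(im[:,:,2]>50)
    n,l,st,ce=cv2.connectedComponentsWithStats(m.astype(np.uint8))
    for i in range(1,n):
        if st[i,4]>30:
            v,u=np.nonzero(l==i); d=a['d'][v,u]; P=cloud(ci,T,np.c_[u,v],d); zt=np.percentile(P[:,2],95)
            t=P[abs(P[:,2]-zt)<.006]; print(c,'blue',ce[i],st[i,4],'ztop',zt,'ctr',(np.percentile(t,3,0)+np.percentile(t,97,0))/2, 'n',len(t), np.ptp(t,0))
            if len(t)>5: print(cv2.minAreaRect((t[:,:2]*1000).astype(np.float32)))
if __name__=='__main__':
    red('top','top0');red('scene','scene0');blue('top','top0');blue('scene','scene0')
    # rails
    a=np.load('pics/top0.npz');ci,T=ext('top')
    v,u=np.mgrid[0:420,0:560]
    P=cloud(ci,T,np.c_[u.ravel(),v.ravel()],a['d'].ravel()).reshape(420,560,3)
    np.save('pics/top0P.npy',P)
    z=P[:,:,2]
    print('counter z',np.median(z[240:300,350:450]),np.median(z[150:300,200:260]))
    # hook head: z 0.015..0.035
    sub=(slice(190,235),slice(270,345))
    Q=P[sub].reshape(-1,3)
    for lo,hi in [(.016,.036),(.06,.09)]:
        q=Q[(Q[:,2]>lo)&(Q[:,2]<hi)]; print(lo,len(q),cv2.minAreaRect((q[:,:2]*1000).astype(np.float32)),q.mean(0))
    # tray
    Q=P[150:300,0:165].reshape(-1,3); q=Q[(Q[:,2]>.045)&(Q[:,2]<.072)&(Q[:,1]<.36)]
    print('tray',cv2.minAreaRect((q[:,:2]*1000).astype(np.float32)))
    for uv in [[(22,188),(141,165.5)],[(29,286),(152,265)]]:
        p=onplane(ci,T,uv,.05); dd=p[0]-p[1]; print('rail',p,np.degrees(np.arctan2(dd[1],dd[0])))
E
python3 m.py
```

```text
top red [175.3462 199.6538] [173 197   6   6  26] [[0.5432 0.064  0.0475]]
top red [  7.  234.5] [  6 233   3   4  10] [[0.4499 0.4701 0.0475]]
scene red [370.3714 281.3143] [367 279   8   6  35] [[0.5425 0.0629 0.0475]]
top blue [318.0523 210.7582] 153 ztop 0.07510772229691168 ctr [ 0.5202 -0.2654  0.0726] n 146 [0.0208 0.037  0.0072]
((520.3206176757812, -265.4723815917969), (36.67932891845703, 20.648481369018555), 87.96341705322266)
top blue [316.6097 312.5353] 1573 ztop 0.06116129806799109 ctr [ 0.2946 -0.2649  0.0587] n 1541 [0.1085 0.1106 0.0087]
((292.88323974609375, -264.7437438964844), (84.36750030517578, 92.86895751953125), 64.36112976074219)
scene blue [335.0416 152.7168] 745 ztop 0.05907829026099465 ctr [ 0.2957 -0.2617  0.057 ] n 728 [0.1168 0.116  0.0073]
((293.6735534667969, -263.263916015625), (88.23438262939453, 95.92518615722656), 64.57007598876953)
scene blue [264.5741 183.5833] 108 ztop 0.07284395799086107 ctr [ 0.5221 -0.2655  0.071 ] n 103 [0.0235 0.0419 0.0058]
((522.2144165039062, -266.11383056640625), (42.36327362060547, 21.270055770874023), 83.69754791259766)
counter z 0.0007468184528320321 0.0004150769701325996
0.016 448 ((511.31884765625, -239.11328125), (112.66947937011719, 57.487178802490234), 85.0068359375) [ 0.5154 -0.2206  0.0261]
0.06 181 ((520.5433349609375, -266.81390380859375), (40.171852111816406, 22.243648529052734), 84.64033508300781) [ 0.5195 -0.2665  0.0717]
tray ((487.70867919921875, 246.47531127929688), (251.3701629638672, 278.8099670410156), 11.140503883361816)
rail [[0.5635 0.4447 0.05  ]
 [0.6236 0.1516 0.05  ]] 101.58029405142571
rail [[0.3322 0.3969 0.05  ]
 [0.391  0.1074 0.05  ]] 101.47700932157257
```

```bash
cat > plan.py <<'E'
from h import *
np.set_printoptions(precision=4,suppress=True)
def plan(pos,yaw,n,g,p0=None,R0=None,dz=4):
    """rows from current pose to tool-down pose with tool x yaw (deg)"""
    s=r.observe()
    p=np.array(s['eef_pos'] if p0 is None else p0); Rc=R.from_quat(s['tool_rot']) if R0 is None else R0
    Rt=R.from_euler('z',yaw,degrees=True)*R.from_euler('x',180,degrees=True)
    P0=p.copy();dr=(Rc.inv()*Rt).as_rotvec(degrees=True)
    out=[]
    for i in range(n):
        w=P0+(np.array(pos)-P0)*(i+1)/n
        sh=np.round(Rc.inv().apply(w-p),dz); tr=np.round(dr/n,2)
        p=p+Rc.apply(sh); Rc=Rc*R.from_rotvec(tr,degrees=True)
        out.append([*map(float,sh),*map(float,tr),g])
    for i in range(0,n,5): print(out[i:i+5])
    print('end',p,Rc.as_euler('xyz',degrees=True)); return p,Rc
def st():
    s=r.observe(); print(s['clock'],s['eef_pos'],'eul',R.from_quat(s['tool_rot']).as_euler('xyz',degrees=True),'F',s['wrist_force'],'w',s['gripper_width'],'q',s['q'])
E
python3 -c "
from plan import *
plan([.521,-.2665,.15],-5,10,1)"
```

```text
[[-0.022, -0.0368, 0.0081, -0.0, -0.0, -6.11, 1], [-0.018, -0.0389, 0.0082, -0.0, -0.0, -6.11, 1], [-0.0137, -0.0407, 0.0081, -0.0, -0.0, -6.11, 1], [-0.0093, -0.0418, 0.0081, -0.0, -0.0, -6.11, 1], [-0.0048, -0.0426, 0.0081, -0.0, -0.0, -6.11, 1]]
[[-0.0002, -0.0429, 0.0082, -0.0, -0.0, -6.11, 1], [0.0043, -0.0427, 0.0081, -0.0, -0.0, -6.11, 1], [0.0088, -0.042, 0.0081, -0.0, -0.0, -6.11, 1], [0.0133, -0.0407, 0.0082, -0.0, -0.0, -6.11, 1], [0.0175, -0.0392, 0.0081, -0.0, -0.0, -6.11, 1]]
end [ 0.521  -0.2665  0.15  ] [179.9995  -0.0011  -4.9623]
```

move_arm(series=[[-0.022, -0.037, 0.008, 0, 0, -6.1, 1], [-0.018, -0.039, 0.008, 0, 0, -6.1, 1], [-0.014, -0.041, 0.008, 0, 0, -6.1, 1], [-0.009, -0.042, 0.008, 0, 0, -6.1, 1], [-0.005, -0.043, 0.008, 0, 0, -6.1, 1]])

```text
clock: 1.68
eef_pos: [0.3991, -0.4398, 0.1913]
tool_rot: [0.953, -0.304, 0.0, 0.0]
wrist_force: [0.2, -0.3, 0.8]
gripper_width: 0.0857
```

move_arm(series=[[0, -0.043, 0.008, 0, 0, -6.1, 1], [0.004, -0.043, 0.008, 0, 0, -6.1, 1], [0.009, -0.042, 0.008, 0, 0, -6.1, 1], [0.013, -0.041, 0.008, 0, 0, -6.1, 1], [0.017, -0.039, 0.008, 0, 0, -6.1, 1]])

```text
clock: 2.3
eef_pos: [0.5225, -0.2641, 0.1512]
tool_rot: [0.999, -0.042, 0.0, 0.0]
wrist_force: [0.1, -0.2, -0.2]
gripper_width: 0.0852
```

```bash
python3 - <<'E'
from plan import *
from m import blue
st()
save('wrist','w1'); blue('wrist','w1')
s=r.observe();ci,T=ext('wrist',s)
for q,z in [('hook_grip',.05),('hook_throat',.02),('hook',0)]:
    for l in r.landmark_of(q,'wrist')[:1]: print(q,l['conf'],l['position'],onplane(ci,T,[l['position']],z))
a=np.load('pics/w1.npz');v,u=np.mgrid[0:420,0:560]
P=cloud(ci,T,np.c_[u.ravel(),v.ravel()],a['d'].ravel())
for lo,hi in [(.016,.036),(.06,.09)]:
    k=(P[:,2]>lo)&(P[:,2]<hi)&(a['d'].ravel()>.05)&(abs(P[:,0]-.52)<.06)&(abs(P[:,1]+.24)<.12)
    q=P[k]; print(lo,len(q),q.mean(0) if len(q) else '',cv2.minAreaRect((q[:,:2]*1000).astype(np.float32)) if len(q) else '')
st()
E
```

```text
2.3 [ 0.5225 -0.2641  0.1512] eul [179.9875  -0.0255  -4.8704] F [ 0.1372 -0.2073 -0.1752] w 0.08517453829134618 q [ 0.5746  0.5328 -0.2854  1.7771  0.1903  0.8582  0.1168]
wrist blue [ 15.1812 244.5838] 3140 ztop 0.05890711139148165 ctr [ 0.3281 -0.2782  0.0574] n 3131 [0.0514 0.0883 0.0061]
((327.19140625, -280.3653869628906), (88.047607421875, 27.504493713378906), 70.42668151855469)
wrist blue [274.9296 219.3047] 1818 ztop 0.07284511355829044 ctr [ 0.5212 -0.2662  0.0714] n 1814 [0.0238 0.0394 0.0062]
((521.2675170898438, -266.59014892578125), (38.66227340698242, 21.175386428833008), 84.26161193847656)
hook_grip 0.92 [272.2, 210.8] [[ 0.5229 -0.2598  0.05  ]]
hook_throat 0.75 [273.4, 126.6] [[ 0.5277 -0.2051  0.02  ]]
hook 0.93 [273.6, 188.3] [[ 0.5237 -0.2575  0.    ]]
0.016 4246 [ 0.5202 -0.207   0.0251] ((517.1446533203125, -209.01248168945312), (65.41802215576172, 57.9210090637207), 85.5257339477539)
0.06 2023 [ 0.5253 -0.2578  0.0704] ((525.2410278320312, -259.72821044921875), (39.80440139770508, 21.86787223815918), 85.23698425292969)
2.5 [ 0.5219 -0.2646  0.1512] eul [-179.9949    0.0151   -4.9989] F [-0.6036 -0.7316 -0.3061] w 0.0851932520141656 q [ 0.5753  0.5328 -0.2847  1.7771  0.1896  0.8587  0.1164]
```

View pics/w1.png

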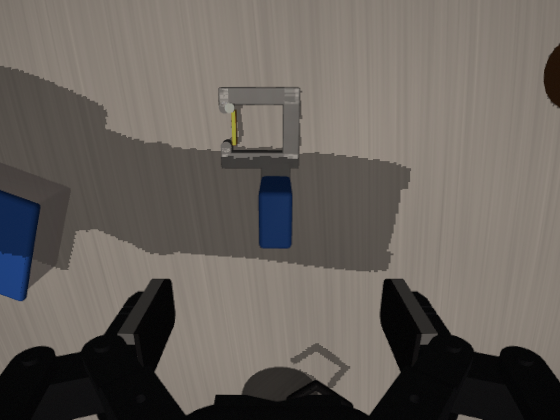

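```bash
python3 - <<'E'
from plan import *
from m import blue
a=np.load('pics/w1.npz');print(a['p'],R.from_quat(a['q']).as_euler('xyz',degrees=True))
for i in range(3):
    s=r.observe();print(s['clock'],s['eef_pos'],s['tool_rot'])
save('wrist','w2'); blue('wrist','w2');st()
save('top','t2'); blue('top','t2')
a=np.load('pics/w2.npz');print(a['p'],R.from_quat(a['q']).as_euler('xyz',degrees=True))
s={'tool_rot':a['q'],'eef_pos':a['p']};ci,T=ext('wrist',s);v,u=np.mgrid[0:420,0:560]
P=cloud(ci,T,np.c_[u.ravel(),v.ravel()],a['d'].ravel())
for lo,hi in [(.016,.036),(.06,.09)]:
    k=(P[:,2]>lo)&(P[:,2]<hi)&(a['d'].ravel()>.05)&(abs(P[:,0]-.52)<.06)&(abs(P[:,1]+.24)<.12)
    q=P[k]; print(lo,len(q),q.mean(0) if len(q) else '',cv2.minAreaRect((q[:,:2]*1000).astype(np.float32)) if len(q) else '')
E
```

```text
[ 0.5225 -0.2641  0.1512] [179.9875  -0.0255  -4.8704]
2.5 [ 0.5219 -0.2646  0.1512] [ 0.999  -0.0436 -0.0001 -0.0001]
2.5 [ 0.5219 -0.2646  0.1512] [ 0.999  -0.0436 -0.0001 -0.0001]
2.5 [ 0.5219 -0.2646  0.1512] [ 0.999  -0.0436 -0.0001 -0.0001]
wrist blue [275.866  218.4525] 1821 ztop 0.07277923149358542 ctr [ 0.5213 -0.2662  0.0713] n 1814 [0.0239 0.0396 0.0054]
((521.3523559570312, -266.6629943847656), (39.62199401855469, 21.051593780517578), 84.11605834960938)
wrist blue [ 15.6051 244.4373] 3231 ztop 0.05892109312971763 ctr [ 0.3279 -0.2781  0.0574] n 3221 [0.0541 0.0873 0.0069]
((323.5383605957031, -279.44158935546875), (86.32846069335938, 29.73196792602539), 65.6669921875)
2.55 [ 0.5213 -0.2658  0.1513] eul [179.967    0.0227  -5.1226] F [-0.267  -0.4556 -0.2317] w 0.08561746508093851 q [ 0.5765  0.5325 -0.2836  1.7771  0.1896  0.8588  0.1164]
top blue [314.175  210.4875] 80 ztop 0.07491567503795026 ctr [ 0.5212 -0.2563  0.0723] n 72 [0.0202 0.0183 0.0068]
((520.486328125, -256.3265380859375), (20.212478637695312, 18.2907772064209), 0.17918860912322998)
top blue [298.6667 312.8915] 129 ztop 0.0605630002472318 ctr [ 0.2949 -0.224   0.0582] n 127 [0.0589 0.0264 0.008 ]
((295.70440673828125, -225.8789825439453), (10.972503662109375, 62.456356048583984), 65.41633605957031)
[ 0.5219 -0.2646  0.1512] [-179.9949    0.0151   -4.9989]
0.016 4244 [ 0.5168 -0.2146  0.0257] ((513.8910522460938, -216.705078125), (65.6290283203125, 58.2114143371582), 84.8030776977539)
0.06 2015 [ 0.5216 -0.2648  0.0711] ((521.489990234375, -266.7098388671875), (39.468929290771484, 22.03455352783203), 85.27965545654297)
```

move_arm(series=[[0, 0.001, 0.03, 0, 0, 0, 1], [0, 0, 0.03, 0, 0, 0, 1], [0, 0, 0.03, 0, 0, 0, 0], [0, 0, 0.025, 0, 0, 0, -0.2], [0, 0, 0.005, 0, 0, 0, -0.4]])

```text
clock: 3.22
eef_pos: [0.5201, -0.2672, 0.0301]
tool_rot: [0.999, -0.045, -0.001, -0.0]
wrist_force: [-0.4, -1.0, 0.6]
gripper_width: 0.0325
```

```bash
python3 - <<'E'
from plan import *
st(); save('wrist','w3'); save('scene','s3')
E
```

```text
3.225 [ 0.5201 -0.2672  0.0301] eul [-179.9968    0.1447   -5.1925] F [-0.3641 -1.0433  0.6179] w 0.03248340734576597 q [ 0.5414  0.6921 -0.231   1.8789  0.262   0.6024  0.0538]
```

View pics/w3.png

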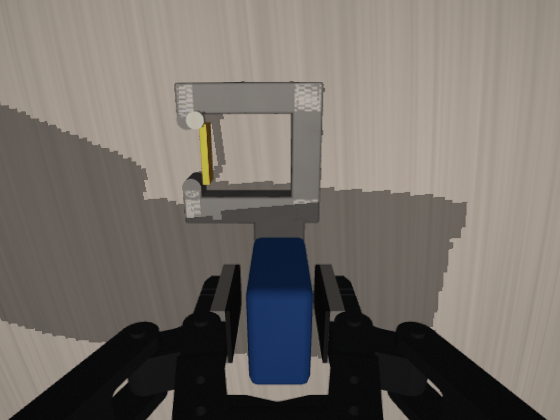

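The hook's handle (centre about [280,310]) is well centred between the pads. I'm closing the gripper.

move_arm(series=[[0, 0, 0, 0, 0, 0, -1], [0, 0, 0, 0, 0, 0, -1], [0, 0, 0, 0, 0, 0, -1], [0, 0, 0, 0, 0, 0, -1]])

```text
clock: 3.82
eef_pos: [0.5217, -0.2665, 0.0319]
tool_rot: [0.999, -0.044, 0.0, 0.0]
wrist_force: [-2.4, -0.8, 5.2]
gripper_width: 0.0214
```

```bash
python3 - <<'E'
from plan import *
st()
E
```

```text
3.825 [ 0.5217 -0.2665  0.0319] eul [179.9663  -0.0348  -5.0777] F [-2.411  -0.7511  5.1889] w 0.02135240246027136 q [ 0.5403  0.6896 -0.2323  1.8778  0.262   0.6029  0.0539]
```

```bash
python3 -c "
from plan import *
p,Q=plan([.5217,-.2665,.082],-5,2,-1)
plan([.6175,.0225,.082],11.5,10,-1,p,Q)"
```

```text
[[0.0, -0.0, -0.025, 0.02, -0.02, -0.04, -1], [0.0, -0.0, -0.0251, 0.02, -0.02, -0.04, -1]]
end [ 0.5217 -0.2665  0.082 ] [-179.9938    0.0052   -4.9977]
[[0.007, -0.0296, 0.0, -0.0, 0.0, -1.65, -1], [0.0079, -0.0294, 0.0, -0.0, 0.0, -1.65, -1], [0.0087, -0.0292, 0.0, -0.0, 0.0, -1.65, -1], [0.0096, -0.0289, 0.0, -0.0, 0.0, -1.65, -1], [0.0104, -0.0286, 0.0, -0.0, 0.0, -1.65, -1]]
[[0.0112, -0.0283, 0.0, -0.0, 0.0, -1.65, -1], [0.012, -0.028, 0.0, -0.0, 0.0, -1.65, -1], [0.0128, -0.0276, 0.0, -0.0, 0.0, -1.65, -1], [0.0136, -0.0273, 0.0, -0.0, 0.0, -1.65, -1], [0.0144, -0.0268, 0.0, -0.0, 0.0, -1.65, -1]]
end [0.6175 0.0225 0.082 ] [-179.9925    0.0032   11.5023]
```

move_arm(series=[[0, 0, -0.02, 0, 0, 0, -1], [0, 0, -0.03, 0, 0, 0, -1], [0.007, -0.03, 0, 0, 0, -1.65, -1], [0.008, -0.029, 0, 0, 0, -1.65, -1], [0.009, -0.029, 0, 0, 0, -1.65, -1]])

```text
clock: 4.45
eef_pos: [0.5508, -0.1787, 0.0812]
tool_rot: [1.0, -0.001, -0.0, -0.0]
wrist_force: [0.8, -0.6, -3.9]
gripper_width: 0.0213
```

move_arm(series=[[0.01, -0.029, 0, 0, 0, -1.65, -1], [0.01, -0.029, 0, 0, 0, -1.65, -1], [0.011, -0.028, 0, 0, 0, -1.65, -1], [0.012, -0.028, 0, 0, 0, -1.65, -1], [0.013, -0.028, 0, 0, 0, -1.65, -1]])

```text
clock: 5.08
eef_pos: [0.5988, -0.0337, 0.081]
tool_rot: [0.997, 0.071, -0.0, -0.0]
wrist_force: [1.2, 0.2, -4.0]
gripper_width: 0.0218
```

move_arm(series=[[0.014, -0.027, 0, 0, 0, -1.65, -1], [0.014, -0.027, 0, 0, 0, -1.65, -1], [0, 0, 0, 0, 0, 0, -1], [0, 0, 0, 0, 0, 0, -1]])

```text
clock: 5.58
eef_pos: [0.6176, 0.0225, 0.0809]
tool_rot: [0.995, 0.1, -0.001, 0.0]
wrist_force: [0.1, -0.8, -4.6]
gripper_width: 0.0214
```

```bash
python3 - <<'E'
from plan import *
from m import red,blue
st(); save('wrist','w4'); save('top','t4'); save('scene','s4')
red('wrist','w4');red('top','t4');red('scene','s4')
st()
E
```

```text
5.575 [0.6176 0.0225 0.0809] eul [179.9773   0.0639  11.4335] F [ 0.1313 -0.8088 -4.6453] w 0.021435893188839924 q [ 0.0792  0.6628 -0.3088  1.7538  0.2731  0.7683 -0.1665]
wrist red [143.1964 143.7399] [128 128  32  32 769] [[0.5434 0.0636 0.0475]]
scene red [414.4512  37.3415] [409  33  16  10  82] [[-0.6271 -0.6652  0.0475]]
scene red [370.4595 281.1622] [367 279   8   6  37] [[0.5421 0.0628 0.0475]]
5.725 [0.6178 0.0217 0.0811] eul [179.9691   0.0364  11.3473] F [-0.2366 -0.389  -4.3955] w 0.021316947299557874 q [ 0.0804  0.6625 -0.3085  1.7537  0.2729  0.7682 -0.1665]
```

View pics/w4.png

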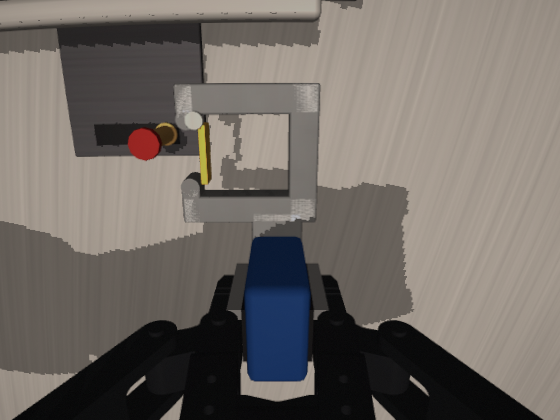

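View pics/s4.png

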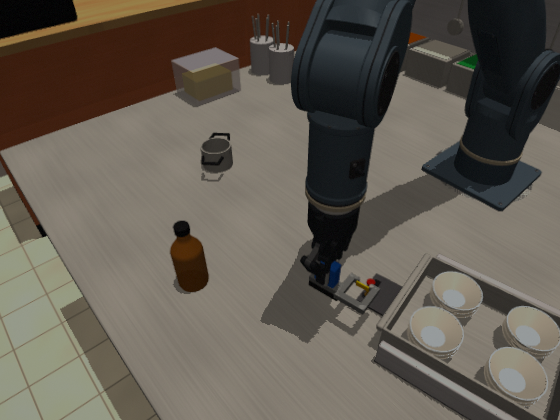

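```bash
python3 - <<'E'
from plan import *
a=np.load('pics/w4.npz');ci=r.camera_info('wrist');H=np.array(ci['hand_eye'])
v,u=np.mgrid[0:420,0:560]
P=cloud(ci,H,np.c_[u.ravel(),v.ravel()],a['d'].ravel())  # tool coords
k=(P[:,2]>-.002)&(P[:,2]<.012)&(u.ravel()>165)&(u.ravel()<330)&(v.ravel()>75)&(v.ravel()<228)
q=P[k]; print(len(q),np.percentile(q,[1,50,99],axis=0),cv2.minAreaRect((q[:,:2]*1000).astype(np.float32)))
# plane via z=0.0059
print(onplane(ci,H,[(193,120),(190,187),(318,84),(318,220),(176,84),(184,222),(290,113),(290,190)],.0059))
# tilt
print(np.linalg.lstsq(np.c_[q[:,:2],np.ones(len(q))],q[:,2],rcond=None)[0])
# pin
m=[143.2,143.7]
print('pin tool xy',onplane(ci,H,[m],.0809-.0475))
# model predictions, hook -> tool: x_h=-y_t , y_h=-x_t  (hook x101.5, tool x 11.5)
for hx,hy in [(25,-17),(83,-17),(83,41),(25,41),(45,36),(65,36),(55,0)]:
    print(hx,hy,proj(ci,H,[[-hy/1000,-hx/1000,.0059]]))
# unit yaw: tray front edge, tongue edges
s={'tool_rot':a['q'],'eef_pos':a['p']};_,T=ext('wrist',s)
p=onplane(ci,T,[(59,27),(78,156),(202,155),(198,26)],.01); print(p)
d=p[0]-p[1];print(np.degrees(np.arctan2(d[1],d[0])));d=p[3]-p[2];print(np.degrees(np.arctan2(d[1],d[0])));d=p[1]-p[2];print(np.degrees(np.arctan2(d[1],d[0])))
p=onplane(ci,T,[(0,18),(318,0)],.06);d=p[0]-p[1];print(p,np.degrees(np.arctan2(d[1],d[0])))
E
```

```text
12303 [[-0.0398 -0.0825  0.0031]
 [-0.0076 -0.0567  0.0063]
 [ 0.0164 -0.0236  0.0108]] ((-11.846748352050781, -52.3868293762207), (58.07703399658203, 60.59064483642578), 0.13599559664726257)
[[-0.0332 -0.0686  0.0059]
 [-0.0365 -0.0409  0.0059]
 [ 0.016  -0.0821  0.0059]
 [ 0.0178 -0.0261  0.0059]
 [-0.039  -0.0824  0.0059]
 [-0.0403 -0.0251  0.0059]
 [ 0.0053 -0.0711  0.0059]
 [ 0.0056 -0.0395  0.0059]]
[0.0023 0.0035 0.0066]
pin tool xy [[-0.0645 -0.055   0.0334]]
25 -17 [[316.0773 222.2734]]
83 -17 [[320.7402  81.634 ]]
83 41 [[170.7511  82.4816]]
25 41 [[182.4881 222.313 ]]
45 36 [[190.3682 177.5532]]
65 36 [[186.7702 129.0876]]
55 0 [[276.6972 153.469 ]]
[[0.4778 0.1107 0.01  ]
 [0.4922 0.0402 0.01  ]
 [0.566  0.055  0.01  ]
 [0.554  0.1241 0.01  ]]
101.5146507886424
99.90048222977654
-168.62725184205325
[[0.48   0.1089 0.06  ]
 [0.6111 0.1384 0.06  ]] -167.33811323446332
```

move_arm(series=[[0, 0, 0.02, 0, 0, 0, -1], [0, 0, 0.02, 0, 0, 0, -1], [0, 0, 0.007, 0, 0, 0, -1], [0, 0, 0, 0, 0, 0, -1]])

```text
clock: 6.22
eef_pos: [0.6179, 0.0225, 0.0342]
tool_rot: [0.995, 0.099, -0.0, 0.0]
wrist_force: [-0.9, 0.8, -3.9]
gripper_width: 0.0211
```

```bash
python3 - <<'E'
from plan import *
from m import red,blue
st(); save('wrist','w5'); red('wrist','w5'); 
ci=r.camera_info('wrist');H=np.array(ci['hand_eye']);a=np.load('pics/w5.npz')
im=a['im'].astype(int);m=(im[:,:,0]>90)&(im[:,:,1]<0.45*im[:,:,0])&(im[:,:,2]<0.45*im[:,:,0]);v,u=np.nonzero(m)
print(onplane(ci,H,[[u.mean(),v.mean()]],a['p'][2]-.049))
E
```

```text
6.225 [0.6179 0.0225 0.0342] eul [179.9987   0.0364  11.4036] F [-0.8806  0.7639 -3.9384] w 0.021137497719666175 q [ 0.0639  0.7241 -0.2852  1.7855  0.3026  0.6756 -0.1924]
wrist red [ 97.8127 164.7202] [  78  144   41   42 1319] [[0.5433 0.0635 0.0475]]
[[-0.0643 -0.0552 -0.0148]]
```

View pics/w5.png

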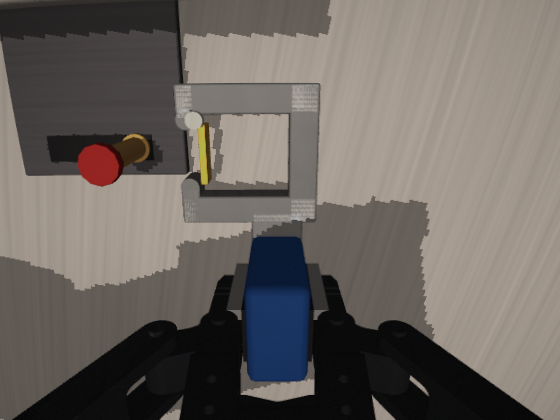

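move_arm(series=[[-0.01, 0, 0, 0, 0, 0, -1], [-0.01, 0, 0, 0, 0, 0, -1], [-0.006, 0, 0, 0, 0, 0, -1], [0, 0, 0, 0, 0, 0, -1]])

```text
clock: 6.78
eef_pos: [0.5921, 0.0176, 0.0346]
tool_rot: [0.995, 0.1, -0.0, 0.0]
wrist_force: [0.9, -0.5, -3.8]
gripper_width: 0.0216
```

move_arm(series=[[-0.004, 0, 0, 0, 0, 0, -1], [-0.004, 0, 0, 0, 0, 0, -1], [-0.004, 0, 0, 0, 0, 0, -1]])

```text
clock: 7.15
eef_pos: [0.5818, 0.0158, 0.0346]
tool_rot: [0.995, 0.1, 0.001, -0.0]
wrist_force: [3.9, 1.0, -4.3]
gripper_width: 0.0216
```

```bash
python3 - <<'E'
from plan import *
from m import red,blue
st(); save('wrist','w6'); red('wrist','w6'); 
E
```

```text
7.15 [0.5818 0.0158 0.0346] eul [-179.982    -0.1315   11.4224] F [ 3.9299  0.9676 -4.3037] w 0.021582276278011632 q [ 0.0726  0.685  -0.2811  1.8867  0.3106  0.6099 -0.2049]
wrist red [198.7664 165.2557] [ 177  144   44   43 1400] [[0.5435 0.0635 0.0475]]
```

View pics/w6.png

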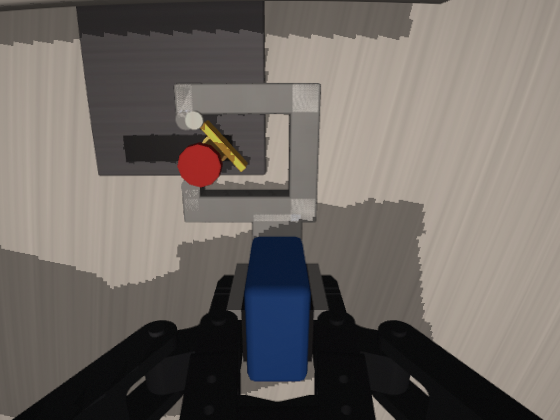

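move_arm(series=[[-0.004, 0, 0, 0, 0, 0, -1], [-0.004, 0, 0, 0, 0, 0, -1], [-0.004, 0, 0, 0, 0, 0, -1]])

```text
clock: 7.58
eef_pos: [0.5685, 0.0133, 0.0342]
tool_rot: [0.995, 0.1, -0.0, -0.0]
wrist_force: [1.8, 2.0, -4.6]
gripper_width: 0.0214
```

move_arm(series=[[-0.003, 0, 0, 0, 0, 0, -1], [-0.003, 0, 0, 0, 0, 0, -1], [0, 0, 0, 0, 0, 0, -1]])

```text
clock: 7.95
eef_pos: [0.5621, 0.0117, 0.0341]
tool_rot: [0.995, 0.1, -0.001, 0.0]
wrist_force: [-0.6, 2.2, -3.6]
gripper_width: 0.0217
```

```bash
python3 - <<'E'
from plan import *
from m import red,blue
st(); save('wrist','w7'); red('wrist','w7'); 
ci=r.camera_info('wrist');H=np.array(ci['hand_eye']);a=np.load('pics/w7.npz')
im=a['im'].astype(int);m=(im[:,:,0]>90)&(im[:,:,1]<0.45*im[:,:,0])&(im[:,:,2]<0.45*im[:,:,0]);v,u=np.nonzero(m)
print(onplane(ci,H,[[u.mean(),v.mean()]],a['p'][2]-.049))
E
```

```text
7.95 [0.5621 0.0117 0.0341] eul [179.9992   0.1001  11.4507] F [-0.5687  2.228  -3.5563] w 0.021704568267442027 q [ 0.0765  0.6677 -0.2782  1.9355  0.3148  0.582  -0.2102]
wrist red [254.6604 165.0007] [ 233  144   44   43 1428] [[0.5437 0.0635 0.0475]]
[[-0.0077 -0.0548 -0.0149]]
```

View pics/w7.png

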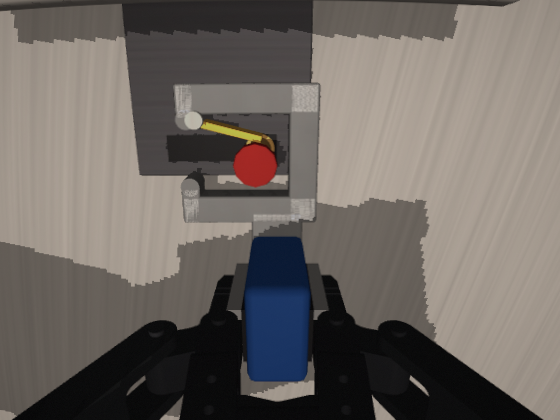

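move_arm(series=[[-0.002, 0, 0, 0, 0, 0, -1], [-0.002, 0, 0, 0, 0, 0, -1], [0, 0, 0, 0, 0, 0, -1]])

```text
clock: 8.38
eef_pos: [0.5583, 0.011, 0.0341]
tool_rot: [0.995, 0.1, -0.001, 0.0]
wrist_force: [-1.9, 2.1, -3.5]
gripper_width: 0.0212
```

move_arm(series=[[-0.001, 0, 0, 0, 0, 0, -1], [0, 0, 0, 0, 0, 0, -1]])

```text
clock: 8.62
eef_pos: [0.5583, 0.0102, 0.0343]
tool_rot: [0.995, 0.099, -0.0, 0.0]
wrist_force: [0.3, -1.0, -4.6]
gripper_width: 0.0214
```

move_arm(series=[[-0.001, 0, 0, 0, 0, 0, -1], [0, 0, 0, 0, 0, 0, -1]])

```text
clock: 8.88
eef_pos: [0.5573, 0.0104, 0.0343]
tool_rot: [0.995, 0.099, 0.0, 0.0]
wrist_force: [0.1, 0.0, -4.6]
gripper_width: 0.0213
```

```bash
python3 - <<'E'
from plan import *
st(); save('wrist','w8')
ci=r.camera_info('wrist');H=np.array(ci['hand_eye']);a=np.load('pics/w8.npz')
im=a['im'].astype(int);m=(im[:,:,0]>90)&(im[:,:,1]<0.45*im[:,:,0])&(im[:,:,2]<0.45*im[:,:,0]);v,u=np.nonzero(m)
print(onplane(ci,H,[[u.mean(),v.mean()]],a['p'][2]-.049))
E
```

```text
8.875 [0.5573 0.0104 0.0343] eul [179.9869  -0.      11.4203] F [ 0.0604  0.0147 -4.6   ] w 0.021334797918337062 q [ 0.0778  0.6621 -0.2769  1.9498  0.3165  0.5713 -0.2122]
[[-0.0028 -0.0551 -0.0147]]
```

View pics/w8.png

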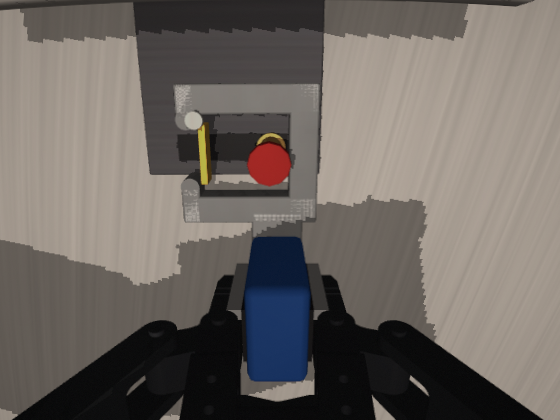

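The latch (yellow bar at about [204,155]) has snapped shut behind the pin (red head at [268,163]), and the force dropped to zero. I'll back off a few millimetres sideways so the pin doesn't rub the back wall, then take up the slack.

move_arm(series=[[0.003, 0, 0, 0, 0, 0, -1], [0.003, 0, 0, 0, 0, 0, -1], [0, 0.003, 0, 0, 0, 0, -1], [0, 0.003, 0, 0, 0, 0, -1], [0, 0, 0, 0, 0, 0, -1]])

```text
clock: 9.55
eef_pos: [0.5643, 0.0054, 0.0343]
tool_rot: [0.995, 0.099, -0.0, 0.0]
wrist_force: [0.7, 0.7, -4.7]
gripper_width: 0.0212
```

move_arm(series=[[0, 0.002, 0, 0, 0, 0, -1], [0, 0.002, 0, 0, 0, 0, -1], [0, 0.002, 0, 0, 0, 0, -1], [0, 0.002, 0, 0, 0, 0, -1]])

```text
clock: 10.05
eef_pos: [0.5658, -0.0009, 0.0342]
tool_rot: [0.995, 0.1, -0.0, -0.001]
wrist_force: [-0.5, 3.6, -4.8]
gripper_width: 0.0212
```

```bash
cat > pin.py <<'E'
from plan import *
import sys
st(); save('wrist',sys.argv[1])
ci=r.camera_info('wrist');H=np.array(ci['hand_eye']);a=np.load('pics/'+sys.argv[1]+'.npz')
im=a['im'].astype(int);m=(im[:,:,0]>90)&(im[:,:,1]<0.45*im[:,:,0])&(im[:,:,2]<0.45*im[:,:,0]);v,u=np.nonzero(m)
t=onplane(ci,H,[[u.mean(),v.mean()]],a['p'][2]-.049)[0]; w=R.from_quat(a['q']).apply([t[0],t[1],0])+a['p']
xu=np.array([np.cos(np.radians(101.5)),np.sin(np.radians(101.5))]);d=w[:2]-[.5435,.0635]
print('pin in hook',-t[1],-t[0],'world',w[:2],'travel along/-lateral',-d@xu,d@[-xu[1],xu[0]])
E
python3 pin.py w9
```

```text
10.05 [ 0.5658 -0.0009  0.0342] eul [-179.9312    0.0001   11.4852] F [-0.5382  3.6161 -4.7951] w 0.021190594162956412 q [ 0.1026  0.6708 -0.2825  1.9274  0.3163  0.5862 -0.1867]
pin in hook 0.06626497496728266 0.008755523549077932 world [0.544  0.0623] travel along/-lateral 0.0012825293897889241 -0.00027201715811681266
```

View pics/w9.png

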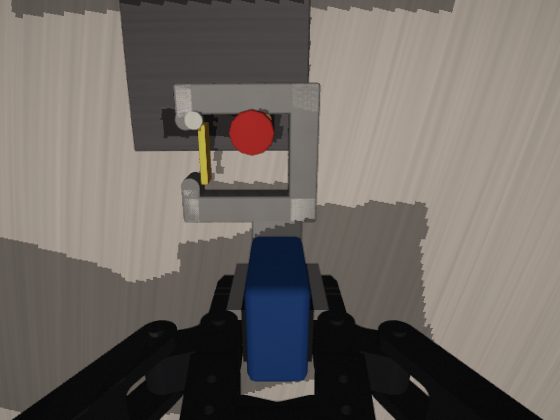

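move_arm(series=[[0, 0.002, 0, 0, 0, 0, -1], [0, 0.003, 0, 0, 0, 0, -1], [0, 0.003, 0, 0, 0, 0, -1], [0, 0.003, 0, 0, 0, 0, -1], [0, 0.003, 0, 0, 0, 0, -1]])

```text
clock: 10.72
eef_pos: [0.5688, -0.0158, 0.0343]
tool_rot: [0.995, 0.1, -0.0, -0.0]
wrist_force: [-0.6, 3.8, -6.0]
gripper_width: 0.021
```

move_arm(series=[[0, 0.003, 0, 0, 0, 0, -1], [0, 0.003, 0, 0, 0, 0, -1], [0, 0.003, 0, 0, 0, 0, -1], [0, 0.003, 0, 0, 0, 0, -1], [0, 0.003, 0, 0, 0, 0, -1]])

```text
clock: 11.35
eef_pos: [0.5717, -0.0304, 0.0343]
tool_rot: [0.995, 0.1, 0.0, -0.0]
wrist_force: [-1.8, 4.5, -6.0]
gripper_width: 0.0211
```

```bash
python3 pin.py w10
```

```text
11.35 [ 0.5717 -0.0304  0.0343] eul [-179.9967   -0.0003   11.4421] F [-1.8208  4.5144 -5.9811] w 0.021147095867688454 q [ 0.1567  0.6776 -0.2877  1.9096  0.3209  0.5989 -0.138 ]
pin in hook 0.06624065879503899 0.008756262623141593 world [0.55   0.0328] travel along/-lateral 0.031418478196054075 -0.00026261008394659065
```

move_arm(series=[[0, 0.003, 0, 0, 0, 0, -1], [0, 0.003, 0, 0, 0, 0, -1], [0, 0.003, 0, 0, 0, 0, -1], [0, 0.003, 0, 0, 0, 0, -1], [0, 0.003, 0, 0, 0, 0, -1]])

```text
clock: 12.02
eef_pos: [0.5747, -0.0452, 0.0343]
tool_rot: [0.995, 0.1, 0.0, -0.0]
wrist_force: [-0.2, 3.9, -5.7]
gripper_width: 0.0215
```

move_arm(series=[[0, 0.003, 0, 0, 0, 0, -1], [0, 0.003, 0, 0, 0, 0, -1], [0, 0.003, 0, 0, 0, 0, -1], [0, 0.003, 0, 0, 0, 0, -1], [0, 0.003, 0, 0, 0, 0, -1]])

```text
clock: 12.65
eef_pos: [0.5777, -0.0599, 0.0343]
tool_rot: [0.995, 0.1, 0.0, -0.0]
wrist_force: [-0.6, 4.5, -4.6]
gripper_width: 0.0213
```

move_arm(series=[[0, 0.003, 0, 0, 0, 0, -1], [0, 0.003, 0, 0, 0, 0, -1], [0, 0.003, 0, 0, 0, 0, -1], [0, 0.003, 0, 0, 0, 0, -1], [0, 0.003, 0, 0, 0, 0, -1]])

```text
clock: 13.28
eef_pos: [0.5807, -0.0746, 0.0343]
tool_rot: [0.995, 0.1, 0.0, -0.0]
wrist_force: [-0.2, 3.9, -5.5]
gripper_width: 0.0214
```

move_arm(series=[[0, 0.003, 0, 0, 0, 0, -1], [0, 0.002, 0, 0, 0, 0, -1], [0, 0.002, 0, 0, 0, 0, -1], [0, 0.002, 0, 0, 0, 0, -1], [0, 0.002, 0, 0, 0, 0, -1]])

```text
clock: 13.9
eef_pos: [0.5828, -0.0852, 0.0343]
tool_rot: [0.995, 0.1, -0.0, -0.0]
wrist_force: [0.0, 4.7, -5.0]
gripper_width: 0.0214
```

```bash
python3 pin.py w11; python3 -c "
from h import *
save('top','t11')"
```

```text
13.9 [ 0.5828 -0.0852  0.0343] eul [-179.9972   -0.0002   11.441 ] F [ 0.0053  4.6886 -5.0013] w 0.02137359181695324 q [ 0.256   0.6951 -0.2997  1.8654  0.327   0.6292 -0.0449]
pin in hook 0.06622274880779247 0.008704832671081755 world [ 0.5612 -0.0221] travel along/-lateral 0.08736641117298669 -0.0002659680266932947
```

View pics/w11.png

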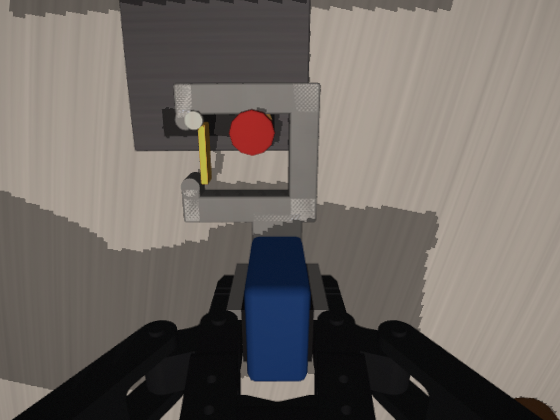

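View pics/t11.png

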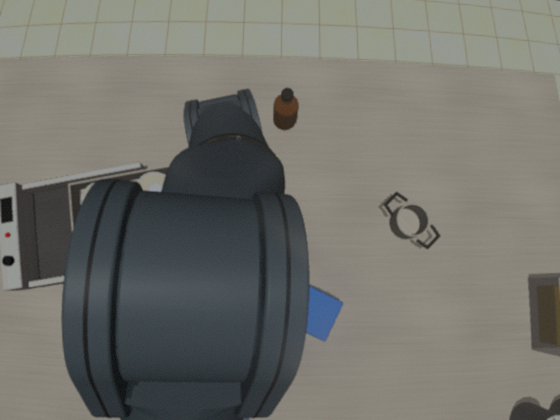

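move_arm(series=[[0, 0.0015, 0, 0, 0, 0, -1], [0, 0.0015, 0, 0, 0, 0, -1], [0, 0.0015, 0, 0, 0, 0, -1], [0, 0.0015, 0, 0, 0, 0, -1]])

```text
clock: 14.5
eef_pos: [0.584, -0.0911, 0.0343]
tool_rot: [0.995, 0.1, 0.0, -0.0]
wrist_force: [0.0, 4.7, -4.6]
gripper_width: 0.0212
```

move_arm(series=[[0, 0.001, 0, 0, 0, 0, -1], [0, 0.001, 0, 0, 0, 0, -1], [0, 0.001, 0, 0, 0, 0, -1]])

```text
clock: 14.88
eef_pos: [0.5846, -0.094, 0.0343]
tool_rot: [0.995, 0.1, -0.0, -0.0]
wrist_force: [0.6, 4.4, -6.0]
gripper_width: 0.0211
```

move_arm(series=[[0, 0.001, 0, 0, 0, 0, -1], [0, 0.001, 0, 0, 0, 0, -1]])

```text
clock: 15.12
eef_pos: [0.585, -0.096, 0.0343]
tool_rot: [0.995, 0.1, 0.0, -0.0]
wrist_force: [0.7, 4.1, -5.0]
gripper_width: 0.0212
```

move_arm(series=[[0, 0.001, 0, 0, 0, 0, -1], [0, 0.001, 0, 0, 0, 0, -1]])

```text
clock: 15.38
eef_pos: [0.5854, -0.0979, 0.0343]
tool_rot: [0.995, 0.1, 0.0, -0.0]
wrist_force: [0.2, 4.8, -5.0]
gripper_width: 0.0214
```

```bash
python3 pin.py w12
```

```text
15.375 [ 0.5854 -0.0979  0.0343] eul [-179.9982   -0.002    11.4379] F [ 0.1907  4.8333 -5.0137] w 0.021369694964831924 q [ 0.2781  0.6998 -0.3024  1.8532  0.3281  0.6373 -0.0236]
pin in hook 0.06622260706402552 0.008696417581728809 world [ 0.5638 -0.0348] travel along/-lateral 0.10032697455305094 -0.00026245333710008515
```

move_arm(series=[[0, 0.001, 0, 0, 0, 0, -1], [0, 0.0005, 0, 0, 0, 0, -1]])

```text
clock: 15.68
eef_pos: [0.5857, -0.0995, 0.0343]
tool_rot: [0.995, 0.1, 0.0, 0.0]
wrist_force: [0.7, 4.6, -5.3]
gripper_width: 0.0211
```

move_arm(series=[[0, 0.001, 0, 0, 0, 0, -1], [0, 0.0005, 0, 0, 0, 0, -1]])

```text
clock: 15.92
eef_pos: [0.5859, -0.1007, 0.0343]
tool_rot: [0.995, 0.1, -0.0, -0.0]
wrist_force: [-0.3, 5.3, -5.0]
gripper_width: 0.0213
```

move_arm(series=[[0, 0.001, 0, 0, 0, 0, -1], [0, 0.0005, 0, 0, 0, 0, -1]])

```text
clock: 16.18
eef_pos: [0.586, -0.1008, 0.0341]
tool_rot: [0.995, 0.1, -0.0, -0.001]
wrist_force: [-0.8, 9.2, -5.9]
gripper_width: 0.0216
```

move_arm(series=[[0, 0.0005, 0, 0, 0, 0, -1], [0, 0, 0, 0, 0, 0, -1]])

```text
clock: 16.42
eef_pos: [0.5861, -0.1008, 0.0341]
tool_rot: [0.995, 0.1, -0.0, -0.001]
wrist_force: [-1.1, 9.0, -5.3]
gripper_width: 0.0216
```

```bash
python3 pin.py w13
```

```text
16.425 [ 0.5861 -0.1008  0.0341] eul [-179.8693    0.0185   11.5174] F [-1.0739  8.9884 -5.3163] w 0.021587962585443952 q [ 0.2857  0.702  -0.3054  1.8491  0.3272  0.6405 -0.0154]
pin in hook 0.06654286716426085 0.008664944743906892 world [ 0.5643 -0.0373] travel along/-lateral 0.10296206602520531 -0.0002527041366182408
```

move_arm(series=[[0, 0.001, 0, 0, 0, 0, -1], [0, 0, 0, 0, 0, 0, -1]])

```text
clock: 16.73
eef_pos: [0.5861, -0.1009, 0.0339]
tool_rot: [0.995, 0.101, -0.0, -0.002]
wrist_force: [-1.2, 12.5, -6.7]
gripper_width: 0.0215
```

```bash
python3 pin.py w14
```

```text
16.725 [ 0.5861 -0.1009  0.0339] eul [-179.8103    0.0291   11.5437] F [-1.1866 12.534  -6.6842] w 0.021523315919736823 q [ 0.2871  0.7026 -0.3065  1.8485  0.3267  0.6412 -0.0138]
pin in hook 0.06667202656250001 0.008629086971887774 world [ 0.5643 -0.0373] travel along/-lateral 0.10297031489913905 -0.00027468041655743147
```

The tray is firm on its stop: force rises to 12.5 N with no further movement. Next I relax and lower the hook.

move_arm(series=[[0, -0.003, 0, 0, 0, 0, -1], [0, -0.003, 0, 0, 0, 0, -1], [0, 0, 0, 0, 0, 0, -1]])

```text
clock: 17.15
eef_pos: [0.5853, -0.0987, 0.0344]
tool_rot: [0.995, 0.099, -0.0, 0.0]
wrist_force: [0.1, -0.3, -5.4]
gripper_width: 0.0213
```

move_arm(series=[[0, 0, 0.001, 0, 0, 0, -1], [0, 0, 0, 0, 0, 0, -1]])

```text
clock: 17.4
eef_pos: [0.5853, -0.0983, 0.0332]
tool_rot: [0.995, 0.099, -0.0, 0.0]
wrist_force: [0.4, -0.2, -4.4]
gripper_width: 0.0212
```

move_arm(series=[[0, 0, 0.001, 0, 0, 0, -1], [0, 0, 0, 0, 0, 0, -1]])

```text
clock: 17.65
eef_pos: [0.5854, -0.098, 0.0322]
tool_rot: [0.995, 0.1, -0.0, -0.0]
wrist_force: [-0.4, 0.5, -3.3]
gripper_width: 0.0216
```

```bash
python3 pin.py w15
```

```text
17.65 [ 0.5854 -0.098   0.0322] eul [-179.9989    0.0054   11.4361] F [-0.3544  0.4543 -3.307 ] w 0.0215508183512605 q [ 0.2771  0.7027 -0.3009  1.8545  0.3297  0.6332 -0.0249]
pin in hook 0.0636055645485014 0.00858894112864501 world [ 0.5643 -0.0373] travel along/-lateral 0.1029457822267856 -0.0003078881021365641
```

move_arm(series=[[0, 0, 0.0005, 0, 0, 0, -1], [0, 0, 0, 0, 0, 0, -1]])

```text
clock: 17.95
eef_pos: [0.5854, -0.0979, 0.032]
tool_rot: [0.995, 0.1, 0.0, 0.0]
wrist_force: [-0.4, 1.1, -1.7]
gripper_width: 0.0215
```

move_arm(series=[[0, 0, 0.0005, 0, 0, 0, -1], [0, 0, 0, 0, 0, 0, -1]])

```text
clock: 18.2
eef_pos: [0.5855, -0.0979, 0.0319]
tool_rot: [0.995, 0.1, 0.0, 0.0]
wrist_force: [-3.3, 0.0, 5.6]
gripper_width: 0.0217
```

move_arm(series=[[0, 0, 0, 0, 0, 0, -0.5], [0, 0, 0, 0, 0, 0, 0], [0, 0, 0, 0, 0, 0, 0.2], [0, 0, 0, 0, 0, 0, 0.2], [0, 0, 0, 0, 0, 0, 0.2]])

```text
clock: 18.82
eef_pos: [0.5854, -0.0979, 0.0313]
tool_rot: [0.995, 0.1, 0.0, -0.0]
wrist_force: [0.0, -0.6, 0.4]
gripper_width: 0.051
```

```bash
python3 pin.py w16
```

```text
18.825 [ 0.5854 -0.0979  0.0313] eul [-179.9971   -0.0028   11.4368] F [ 0.0425 -0.6492  0.4227] w 0.05101673547788643 q [ 0.2766  0.7041 -0.3003  1.855   0.3303  0.6312 -0.0256]
pin in hook 0.06353640108122052 0.008728420886028734 world [ 0.5643 -0.0373] travel along/-lateral 0.10294501654594937 -0.0002633020438924531
```

View pics/w16.png

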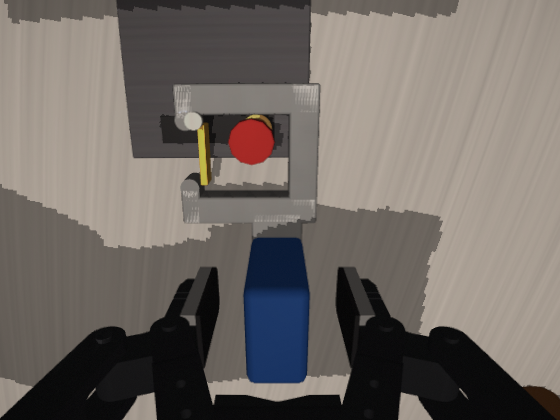

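The gripper is open and clear of the handle. The hook stands by itself with its latch shut ([204,155]) and the pin inside. I'll retreat straight up.

move_arm(series=[[0, 0, -0.01, 0, 0, 0, 0.2], [0, 0, -0.02, 0, 0, 0, 0.2], [0, 0, -0.04, 0, 0, 0, 0.2], [0, 0, -0.05, 0, 0, 0, 0.2], [0, 0, -0.05, 0, 0, 0, 0.2]])

```text
clock: 19.5
eef_pos: [0.5852, -0.0978, 0.2036]
tool_rot: [0.995, 0.1, 0.0, -0.0]
wrist_force: [1.3, 0.7, -0.7]
gripper_width: 0.0513
```

move_arm(series=[[0, 0, -0.02, 0, 0, 0, 0.2], [0, 0, 0, 0, 0, 0, 0.2], [0, 0, 0, 0, 0, 0, 0.2]])

```text
clock: 19.88
eef_pos: [0.5848, -0.098, 0.2207]
tool_rot: [0.995, 0.1, -0.001, -0.0]
wrist_force: [-0.7, 0.5, -1.1]
gripper_width: 0.0512
```

```bash
python3 pin.py w17; python3 -c "
from h import *
from m import red,blue
save('scene','s17');save('top','t17');blue('wrist','w17')
for c,f in [('scene','s17'),('top','t17')]:
    ci,T=ext(c)
    for q in ['oil_bottle','deli_tub','sauce_pot']:
        l=r.landmark_of(q,c)
        if l: print(c,q,l[0]['conf'],onplane(ci,T,[l[0]['position']],0))
"
```

```text
19.875 [ 0.5848 -0.098   0.2207] eul [-179.9869    0.0629   11.4382] F [-0.6818  0.5039 -1.0921] w 0.051242905767815435 q [ 0.34    0.4804 -0.3879  1.6676  0.2047  1.0349  0.0862]
pin in hook 0.06319670229653183 0.008015684213273654 world [ 0.5644 -0.0376] travel along/-lateral 0.1032400461999165 -0.0003275107882361571
wrist blue [277.6913 185.5807] 1202 ztop 0.07284519186318417 ctr [ 0.5849 -0.0973  0.0713] n 1162 [0.0271 0.0412 0.0068]
((584.9119873046875, -97.75434112548828), (20.733858108520508, 38.59274673461914), 11.97568416595459)
wrist blue [  6.7961 289.9869] 613 ztop 0.05889261480138328 ctr [ 0.3408 -0.2654  0.0568] n 609 [0.0267 0.0667 0.0068]
((340.1640625, -271.166259765625), (66.93998718261719, 21.555389404296875), 84.7490005493164)
scene oil_bottle 0.59 [[ 0.7695 -0.1804  0.    ]]
scene deli_tub 0.82 [[ 0.2956 -0.265   0.    ]]
scene sauce_pot 0.93 [[ 0.4918 -0.4893 -0.    ]]
top oil_bottle 0.64 [[ 0.7724 -0.1839  0.    ]]
top deli_tub 0.72 [[ 0.2921 -0.2704  0.    ]]
```

View pics/w17.png

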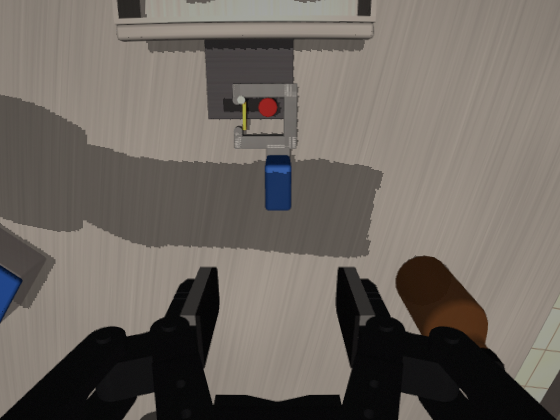

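View pics/s17.png

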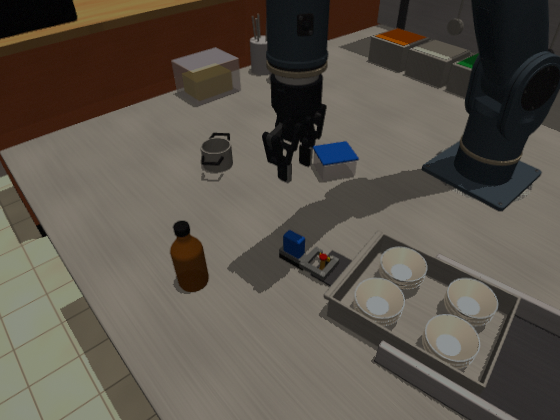

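The tray is out, the hook (blue handle at [278,183]) stands with its latch shut at [244,115] and the pin at [268,107], and the other objects look unmoved. I'm handing the job in.

```bash
python3 -c "
from rig import r
print(r.close_job())"
```

```text
the job is handed in; nothing more can be done
None
```

The tray is fully out and the hook is left latched on the tow pin, standing on the counter with the robot clear. I handed the job in at about 20 s of the 48 s.

- **Hitching:** I pinched the hook by its handle and pushed its mouth sideways onto the pin. The latch snapped shut with the pin about 2.5 mm from full depth. Wrist force along the push read no more than about 4 N.
- **Drawing out:** The tray moved about 103 mm at a steady 4–5 N. It then stopped firmly: force rose to 12.5 N with no further travel, below the 22 N limit. That travel fits a start about 17 mm out and the 120 mm stop.
- **Letting go:** I eased the tension, lowered the foot until it touched the counter, opened the gripper and lifted straight up.

**Last checks:**
- The wrist and scene pictures show the hook upright, the latch shut behind the pin, and the gripper well clear.
- **Oil bottle and tub:** both were found where they started, within the few millimetres of camera noise.
- **Sauce pot:** the two checks disagreed. Its last position estimate was about 2 cm off the first, and the top camera's final call did not report it. It sits at the same place in both scene pictures and the arm never went near it at low height, so I take this as detection noise.

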